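Filter saddle to the detent of a photometer rail

ROBOT

A 6-joint arm with a two-finger parallel gripper is mounted at the origin on the work surface. World frame = base frame: x ahead of the robot, y to its left, z up, the work surface at z = 0. Lengths are in m, angles in rad, forces in N, time in s.
With the tool pointing down it reaches from about 0.425 to 0.925 m from the base axis. Payload 12.5 kg.
Tool frame: the origin (TCP) lies midway between the tips of the shut fingers; the grasp point (between the pads) lies r.grasp_offset behind it (r.grasp_offset is the distance from the TCP to the grasp point, in m); z points along the fingers, y is the line along which they close (so a half turn about z gives the same grasp; the last joint's range is limited). The gripper opens to 85 mm and grips with 20 to 120 N. Pads are 22 mm wide; open, the fingers measure 114 mm over their backs; the gripper's body (76 mm by 85 mm) begins 54 mm behind the grasp point. The pads swing forward as they close: fully open they stand 13 mm farther back than shut.
Start: joints at [-1.265, 0.491, 1.559, -0, 1.092, -0.106], TCP at [0.25, -0.573, 0.231] pointing down, gripper open.
Joint ranges: [-3.1, 3.1], [-0.84, 2.19], [0.05, 2.79], [-1.13, 4.28], [0.06, 2.93], [-2.69, 2.69]. Speed limits (rad/s): [2.22, 2.22, 2.79, 3.14, 3.14, 3.14].

INTERFACE

Orientations are given as a unit quaternion [w, x, y, z].
In Python, from bench import r gives the robot as it stands.
- The arm moves only by the tool apply_moves, never from a script. Its arguments are lists of equal length, an entry for each row: "translation": the shift along the tool's x, y, z in units of 40 mm (1.0 is 40 mm), a list of three; "yaw": the turn about the tool's z in units of 6 degrees (1.0 is 6 degrees). A call has 1 to 8 rows; each row is the pose to reach, as a shift and turn from the pose commanded when the call began, along the tool's axes at that moment; what a row does not reach only later rows make up. A row lasts 1/12 s, in which the tool goes at most 41.7 mm and 7.16 degrees, less where a joint would pass 70% of its speed; a pose out of reach is approached as far as the arm can. A call with a gripper value outside its range is refused whole. "claw" is the finger opening in mm, from 0 to 85.4, set as the call begins (left out, the last holds). The fingers move at their own pace and stop on an object; "newtons" is the grip in N (left out, the last holds). Time passes only in rows, so rows that repeat a pose let the fingers close. It gives the time, the measured TCP pose, the force, the opening and the grip force at its end, in the units of the state.
- r.get_obs(): the state, without advancing time (a new reading comes with each control period).
- r.capture(name): name is "side" or "top" or "wrist"; returns a dict with "image" (420x560x3 uint8, red, green, blue), "K" (3x3 intrinsics, pixels), "rvec" (rotation vector, rad) and "tvec" (3), from world to camera coordinates, as OpenCV has them. Camera axes: x right, y down, z forward; pixel columns grow to the right and rows downward; lengths in m; the calibration is good to about 2 mm. A picture is of the moment at which its call begins. There is no depth.
- r.close_job(): hands the job in; it is judged then, once.
Trained networks look in a picture, given as the dict that the camera call returned (one of the last four; its "shot" number tells which), for a name from the list of things; names that differ only in an ending like _2 or _b are one class to them, and where a whole thing is asked for, a point or a joint stands for the part that bears it (a point fixed in the world has none). Each returns a list of dicts, best first, with "conf" (0 to 1); they miss things now and then, are a little off and sometimes report something else, mostly with a low value. They report only what shows in the picture. A call takes as long as a camera call. They do not tell look-alikes from the thing itself.
- r.silhouettes(picture, thing): "pixels" (420x560 bool, what is visible of it) and "uv" ([column, row] in pixels, amid what is visible of it).
The state is a dict: "time_s": time; "joint_pos": joint angles; "qvel": joint speeds; "effort": joint torques, N m; "position": TCP position; "orientation": TCP orientation; "ft_force": force on the tool from outside, world axes, zero at the start; "torque": the same for the moment, N m; "gripper_width": finger opening in m; "grip_force": force on a finger pad.
Only numpy, scipy, OpenCV 4.12 (cv2) and the standard library are available. Lean on these libraries where they do the work, as an engineer would, in place of code of your own. Each camera call takes 0.05 s, during which the arm holds its last target. There are 200 camera calls.

TASK

Pick up the filter saddle from the bench and lower it astride the photometer's horizontal bar, on the bare stretch of the bar well clear of the sprung ball. Then slide it along the bar, staying down on it, over the ball until the ball clicks into the groove under the middle of the saddle, and finish holding it there: still gripped by its black grip block, seated on the bar, at rest, not let go. Leave the glassware and the black case where they are.

Things in the scene. Friction and masses are not known exactly. Their poses are not given: they have to be found in the camera images.
- saddle: The loose filter saddle, about 250 g: an inverted U of bare aluminium standing on its two legs. Origin: centre of its underside (foot level); z up, y along it (the way it slides), x across. Leg plates 4 mm thick, 56 mm long (y), 62 mm tall, 25 mm apart inside, 33 mm over all; each has a round window. Roof over them 33 x 56 mm, from z = 62 to 74 mm. The same after a half turn.
- grip (a point): Centre of the saddle's black grip block, 92 mm above the saddle's origin. The block stands centred on the roof, 24 mm across (x), 18 mm along (y), 36 mm tall (z = 74 to 110 mm). Grip it from above, best with the fingers closing along the saddle on the 18 mm.
- groove (a point): On the saddle: centre of the mouth of the cross groove in the roof's underside, 62 mm above the saddle's origin. The groove runs across (x), is 11.4 mm wide (y) and 6 mm deep, in the middle of the saddle's length.
- rail: The fixed optical rail. Origin: centre of the underside of its base plate (130 x 300 x 12 mm); y along the bar, z up. Square steel bar, 16 mm wide and high, 300 mm long, top at z = 130 mm, on two posts (30 x 22 mm) at y = -137 and +137 mm. Astride it the saddle has 4.5 mm of play each side and its roof rests on the bar's top. Friction on the bar about 0.25.
- head: The fixed measuring head on the base plate, up to 50 mm either way from the rail's middle: white lamp housing and lens at +x (top at 100 mm), black receiver at -x (top at 106 mm), all below the bar's top, and clear of a saddle on the bar. Origin: bench height, under the bar's middle line, level with the ball. Axes as the rail's.
- ball_seat (a point): Middle of the sprung ball, in the plane of the bar's top face (130 mm above the bench, on the bar's middle line); y along the bar, z up. The saddle is at the notch when groove lies here.
- plunger (a joint): How far the 14 mm steel ball is pressed down (m): 0 = out, 3 mm proud of the bar; 0.0035 = lower stop. Spring 4 N at 0, 7 N at 3 mm. Pushing the saddle's end onto it, or out of the groove, takes about 4 to 6 N along the bar (at 2 mm off the notch some 3 N); in between, the roof rides over it with little drag. At the groove it springs out and pulls the saddle central.
- beaker: Bystander: glass beaker, 70 mm across, 85 mm tall. Origin: centre of its underside.
- dish: Bystander: shallow glass dish, 90 mm across, 18 mm tall. Origin: centre of its underside.
- cuvette_case: Bystander: closed black case, 70 x 130 x 30 mm. Origin: centre of its underside.
There are look-alikes about, which are no part of the job. What is shaped like the saddle but purple is not meant.

How it is judged:
By the outcome, as a careful person would: the job done as asked, in the order asked, and still so for the second after the job is handed in, while the arm keeps its last pose, push and grip.
It also fails if it takes over 45 s, if anything falls off the work surface, if the arm or the gripper's body presses on something with over 40 N, if the wrist force passes 120 N, or if a joint passes its speed limit or range.

## Working session

There is one attempt and no reset: what is moved stays moved. The work goes in short steps, Python scripts to look and compute and a tool call to move; the robot and the scene stay as the last step left them, time stands still between calls to the robot, and variables do not carry over. Pictures are saved under pics/ and viewed, at most 10 in all, crops included, and the job is handed in when it is done.

Besides the shell and the picture viewer there is one more tool, called after "Call:" as name(argument=value, ...) on one line, values as JSON. apply_moves: Moves the arm, as the interface text tells. Its arguments: {"type":"object","properties":{"translation":{"type":"array","items":{"type":"array","items":{"type":"number"}}},"yaw":{"type":"array","items":{"type":"number"}},"claw":{"type":"number"},"newtons":{"type":"number"}},"required":["translation","yaw"]}

```bash
mkdir -p pics; ls; cat > h.py <<'E'
import numpy as np, cv2
from bench import r
def cam(p):
    R=cv2.Rodrigues(np.array(p["rvec"],float))[0]; return np.array(p["K"]),R,np.array(p["tvec"],float).ravel()
def ray(p,uv,z):
    K,R,t=cam(p); d=R.T@np.linalg.inv(K)@np.array([uv[0],uv[1],1.]); c=-R.T@t
    return c+d*(z-c[2])/d[2]
def proj(p,X):
    return cv2.projectPoints(np.array(X,float).reshape(-1,1,3),np.array(p["rvec"],float),np.array(p["tvec"],float),np.array(p["K"],float),None)[0].reshape(-1,2)
def save(p,n): cv2.imwrite(f"pics/{n}.png",p["image"][:,:,::-1])
E
python3 - <<'E'
from h import *
print(r.grasp_offset,r.get_obs())
ims=[]
for n in ["top","side"]:
    p=r.capture(n); ims.append(p["image"])
    K,R,t=cam(p);print(n,K[0,0],-R.T@t)
    for th in ["saddle","grip","rail","head","ball_seat","beaker","dish","cuvette_case"]:
        try:
            for s in r.silhouettes(p,th)[:4]: print(n,th,round(s["conf"],2),s["uv"],s["pixels"].sum())
        except Exception as e: print(th,e)
    save(p,n+"0")
E
```

```text
pics
0.0187 {'time_s': 0.0, 'joint_pos': array([-1.26464854e+00,  4.91533048e-01,  1.55945542e+00, -3.59374347e-05,
        1.09167506e+00, -1.05636013e-01]), 'qvel': array([-0.00040218, -0.00038313, -0.00071877, -0.00141882, -0.00041393,
       -0.0007633 ]), 'effort': array([-1.79057817e-03, -6.18459535e+01, -2.61593717e+01, -1.65093561e-04,
        4.11841276e-03,  7.20141600e-06]), 'position': array([ 0.25007776, -0.57254377,  0.23074215]), 'orientation': array([-5.31152000e-04,  9.78877198e-01,  2.04448390e-01, -6.94517072e-05]), 'ft_force': array([0.30645888, 0.4459448 , 0.3749367 ]), 'torque': array([-0.00690982,  0.00450721, -0.00055379]), 'grip_force': 0.0, 'gripper_width': 0.0854212594092246}
top 447.64982406687307 [ 0.45050361 -0.0726768   1.13997618]
top saddle 0.69 [142.7, 243.4] 472
top saddle 0.67 [193.9, 268.4] 451
top saddle 0.38 [400.0, 253.7] 1574
top grip 0.86 [193.4, 268.3] 455
top grip 0.64 [138.2, 243.9] 482
top rail 0.62 [259.2, 187.2] 5732
top head 0.69 [272.9, 152.7] 703
top ball_seat 0.76 [272.6, 156.6] 685
top ball_seat 0.69 [148.5, 156.2] 888
top beaker 0.8 [422.2, 182.3] 841
top beaker 0.32 [262.2, 186.2] 5924
top dish 0.9 [149.4, 154.4] 867
top cuvette_case 0.85 [397.1, 255.3] 1562
side 410.4502843915941 [0.27110859 0.70738147 0.57115269]
side saddle 0.97 [256.4, 359.2] 1394
side saddle 0.76 [312.3, 315.4] 1637
side grip 0.66 [258.5, 359.3] 1431
side grip 0.65 [309.8, 318.6] 1599
side rail 0.64 [241.7, 263.4] 5154
side head 0.57 [215.8, 231.8] 1290
side ball_seat 0.72 [220.9, 233.4] 1384
side cuvette_case 0.85 [339.0, 203.2] 774
```

View pics/top0.png

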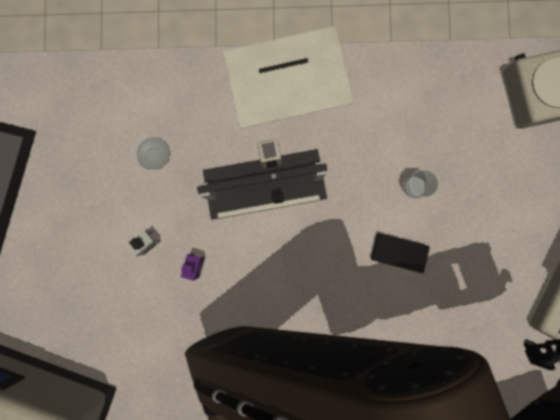

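View pics/side0.png

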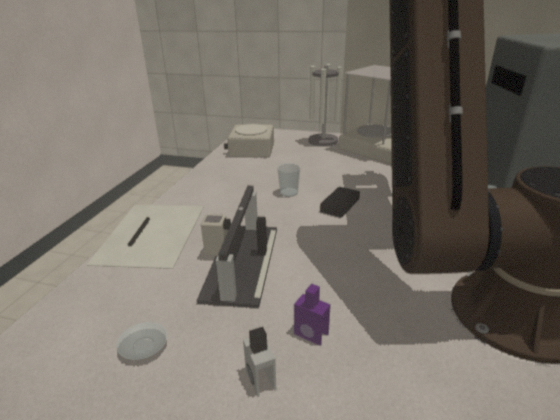

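Top: candidates for the saddle are the bare aluminium one at (143,243) and the purple look-alike at (194,268). In the side view they are at (256,359) and (312,315). I choose the aluminium one. The rail runs from (200,189) to (326,170), with the ball near (273,176).

```bash
python3 - <<'E'
from h import *
p=r.capture("top"); q=r.capture("side")
a=cv2.resize(p["image"][215:270,110:180],None,fx=5.5,fy=5.5,interpolation=cv2.INTER_CUBIC)
b=cv2.resize(p["image"][130:225,190:340],None,fx=5,fy=5,interpolation=cv2.INTER_CUBIC)[:290+185]
c=cv2.resize(q["image"][320:400,230:295],None,fx=3.7,fy=3.7,interpolation=cv2.INTER_CUBIC)
im=np.zeros((600,800,3),np.uint8)
b=cv2.resize(p["image"][140:200,190:340],None,fx=5,fy=5,interpolation=cv2.INTER_CUBIC)
im[:300,:750]=b; im[300:300+min(300,a.shape[0]),:a.shape[1]]=a[:300]; im[300:300+c.shape[0],450:450+c.shape[1]]=c[:300]
cv2.imwrite("pics/crop1.png",im[:,:,::-1])
# black grip + alu by color
I=p["image"]; s=r.silhouettes(p,"saddle")
for d in s[:3]:
    m=d["pixels"]; print(d["uv"],d["conf"],I[m].mean(0),cv2.minAreaRect(np.argwhere(m)[:,::-1].astype(np.float32)))
for uv in [(138,243.5)]: print("grip top?",ray(p,uv,.11),ray(p,uv,.092))
print("side grip",ray(q,(258,335),.11))
for uv in [(200,189),(326,169.5),(273,176)]: print(ray(p,uv,.13))
E
```

```text
[143.3, 244.4] 0.87 [103.93824701 100.5438247   92.4501992 ] ((142.4653778076172, 243.02694702148438), (20.08462905883789, 29.819971084594727), 52.12501525878906)
[190.6, 266.8] 0.65 [82.06086957 52.82391304 88.2673913 ] ((191.23532104492188, 267.058837890625), (19.887920379638672, 25.70877456665039), 14.03624439239502)
grip top? [0.43598988 0.27345133 0.11      ] [0.43573624 0.27950031 0.092     ]
side grip [0.43148574 0.28999595 0.11      ]
[0.55762402 0.12467767 0.13      ]
[ 0.59625542 -0.16262529  0.13      ]
[ 0.58394463 -0.04218884  0.13      ]
```

View pics/crop1.png

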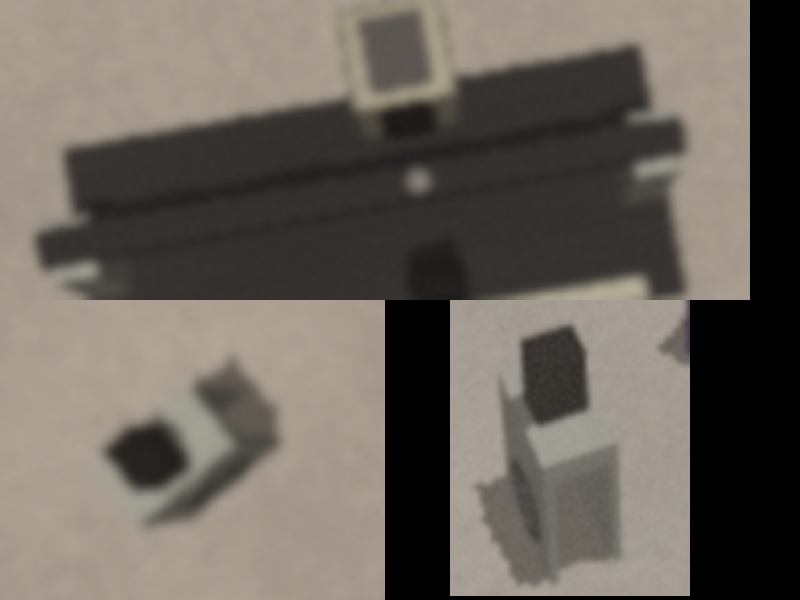

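```bash
cat >> h.py <<'E'
from scipy.optimize import least_squares
def Rz(a): c,s=np.cos(a),np.sin(a); return np.array([[c,-s,0],[s,c,0],[0,0,1.]])
E
python3 - <<'E'
from h import *
p=r.capture("top"); q=r.capture("side")
t=lambda x,y:(110+x/5.5,215+(y-300)/5.5); s=lambda x,y:(230+(x-450)/3.7,320+(y-300)/3.7)
b=lambda x,y:(190+x/5,140+y/5)
# local x across,y along; guess yaw
X,Y,Z=.0165,.028,.074
T=[((-X,Y,Z),t(103,460)),((X,Y,Z),t(145,522)),((X,-Y,Z),t(238,443)),((-X,-Y,Z),t(190,387)),
((-.012,.009,.11),t(107,440)),((.012,.009,.11),t(150,492)),((.012,-.009,.11),t(187,455))]
S=[((X,Y,Z),s(618,440)),((-X,Y,Z),s(547,467)),((-X,-Y,Z),s(503,375)),((-.012,-.009,.11),s(521,340)),((.012,-.009,.11),s(573,325)),((.012,.009,.11),s(586,350)),((.012,.009,.074),s(588,408)),((-.012,.009,.074),s(541,424))]
def res(v,lists):
    o=[]
    for cam_,L in lists:
        P=np.array([l[0] for l in L])@Rz(v[2]).T+[v[0],v[1],0]
        o.append((proj(cam_,P)-np.array([l[1] for l in L])).ravel())
    return np.concatenate(o)
for L in ([(p,T)],[(q,S)],[(p,T),(q,S)]):
  for sg in [1]:
    best=min((least_squares(res,[.435,.275,a],args=(L,),loss="soft_l1") for a in np.linspace(-3,3,9)),key=lambda k:k.cost)
    print("saddle",best.x,np.degrees(best.x[2]),best.cost); 
    if len(L)==2: print(np.round(best.fun.reshape(-1,2),1).tolist())
E=[ray(p,b(*k),.13) for k in [(37,235),(45,270),(682,120),(686,152)]]
A=(E[0]+E[1])/2;B=(E[2]+E[3])/2; d=A-B
print("bar",A,B,np.linalg.norm(d),(A+B)/2,"yaw of bar y axis",np.degrees(np.arctan2(-d[0],d[1])))
ball=ray(p,b(418,181),.1315);u=d/np.linalg.norm(d);print("ball",ball,"s from mid",(ball-(A+B)/2)@u)
o=r.get_obs()
w,x,y,z=o["orientation"]
from scipy.spatial.transform import Rotation as Ro
print(Ro.from_quat([x,y,z,w]).as_matrix().round(3))
E
```

```text
saddle [ 0.43310824  0.27720745 -0.62360578] -35.729979353322186 71.44229002670295
saddle [0.43146285 0.28962051 3.05510103] 175.04439523498482 93.89294585863475
saddle [0.43639953 0.28222843 2.43571558] 139.55622304102917 197.68459321976817
[[23.9, 1.1], [7.4, 0.6], [-27.1, -0.0], [-9.5, -0.5], [11.1, 1.4], [-3.5, -0.0], [-16.0, 1.7], [2.9, -11.5], [10.9, -31.7], [-7.5, 8.2], [-1.7, -2.5], [-7.7, 11.4], [-1.0, -0.5], [-0.8, 0.6], [3.9, -13.4]]
bar [0.55427872 0.12881942 0.13      ] [ 0.60147407 -0.16456476  0.13      ] 0.29715598227463397 [ 0.57787639 -0.01787267  0.13      ] yaw of bar y axis 9.138612277174506
ball [ 0.58326122 -0.04358802  0.1315    ] s from mid -0.026244181808633048
[[ 0.916  0.4    0.   ]
 [ 0.4   -0.916 -0.   ]
 [-0.     0.    -1.   ]]
```

```bash
python3 - <<'E'
from h import *
p=r.capture("top"); q=r.capture("side")
t=lambda x,y:(110+x/5.5,215+(y-300)/5.5); s=lambda x,y:(230+(x-450)/3.7,320+(y-300)/3.7)
X,Y,Z=-.0165,.028,.074
T=[((-X,Y,Z),t(103,460)),((X,Y,Z),t(145,522)),((X,-Y,Z),t(238,443)),((-X,-Y,Z),t(190,387)),
((.012,.009,.11),t(107,440)),((-.012,.009,.11),t(150,492)),((-.012,-.009,.11),t(187,455))]
S=[((X,Y,Z),s(618,440)),((-X,Y,Z),s(547,467)),((-X,-Y,Z),s(503,375)),((.012,-.009,.11),s(521,340)),((-.012,-.009,.11),s(573,325)),((-.012,.009,.11),s(586,350)),((-.012,.009,.074),s(588,408)),((.012,.009,.074),s(541,424))]
def res(v,lists):
    o=[]
    for cam_,L in lists:
        P=np.array([l[0] for l in L])@Rz(v[2]).T+[v[0],v[1],0]
        o.append((proj(cam_,P)-np.array([l[1] for l in L])).ravel())
    return np.concatenate(o)
for L in ([(p,T)],[(q,S)],[(p,T),(q,S)]):
    best=min((least_squares(res,[.435,.275,a],args=(L,),loss="soft_l1") for a in np.linspace(-3,3,9)),key=lambda k:k.cost)
    print("saddle",best.x,np.degrees(best.x[2]),best.cost); 
    if len(L)==2: print(np.round(best.fun.reshape(-1,2),1).tolist())
E
```

```text
saddle [0.43777683 0.27772333 0.68003376] 38.96306455885641 4.918460787523066
saddle [0.43333382 0.2836803  0.69977728] 40.094284539785896 4.470005663745088
saddle [0.43479025 0.28130151 0.69439253] 39.78576143701601 20.140613440843484
[[-2.3, 2.1], [-1.2, 1.3], [-0.2, 0.3], [-0.2, 0.1], [-1.1, 2.2], [-2.3, 0.7], [-3.1, 2.3], [0.1, -1.2], [-0.9, -1.3], [-1.5, -2.1], [-0.9, -1.9], [-0.4, -2.6], [0.5, -1.5], [0.7, -0.4], [-1.0, 0.3]]
```

```bash
cat >> h.py <<'E'
from scipy.spatial.transform import Rotation as Ro
def units(pts,ang=None):
    """pts: world TCP targets; ang: wanted world angle (deg) of tool y (mod 180)"""
    o=r.get_obs(); w,x,y,z=o["orientation"]; M=Ro.from_quat([x,y,z,w]).as_matrix()
    cur=np.degrees(np.arctan2(M[1,1],M[0,1]))
    # ideal axes: tool z down
    a=np.radians(cur); ty=np.array([np.cos(a),np.sin(a),0]); tz=np.array([0,0,-1.]); tx=np.cross(ty,tz)
    for P in pts:
        d=np.array(P)-o["position"]; print(np.round([d@tx/.04,d@ty/.04,d@tz/.04],3))
    if ang is not None:
        e=(ang-cur+90)%180-90; print("yaw",round(-e/6,3))
    print("t",round(o["time_s"],2),"pos",o["position"].round(4),"tool y ang",round(cur,2),"F",o["ft_force"].round(1),"w",round(o["gripper_width"],4))
E
python3 -c "
from h import *
units([(.44,-.33,.24),(.54,-.02,.24),(.45,.23,.24)],-50.2)"
```

```text
[ 6.778 -3.662 -0.217]
[12.171 -9.764 -0.217]
[ 12.611 -16.392  -0.217]
yaw -2.701
t 1.25 pos [ 0.2502 -0.5728  0.2313] tool y ang -66.41 F [-0.2 -0.6 -0.2] w 0.0855
```

Call:
apply_moves(translation=[[6.8,-3.7,-0.2],[6.8,-3.7,-0.2],[6.8,-3.7,-0.2],[6.8,-3.7,-0.2],[6.8,-3.7,-0.2],[6.8,-3.7,-0.2],[6.8,-3.7,-0.2],[6.8,-3.7,-0.2]], yaw=[0,0,0,0,0,0,0,0], claw=85)

```text
time_s: 1.92
position: [0.4422, -0.3248, 0.2397]
orientation: [-0.0, 0.979, 0.206, 0.0]
ft_force: [-0.1, -0.8, 0.0]
gripper_width: 0.0852
grip_force: 0.0
```

Call:
apply_moves(translation=[[5.4,-6.1,0],[5.4,-6.1,0],[5.4,-6.1,0],[5.4,-6.1,0],[5.4,-6.1,0],[5.4,-6.1,0],[5.4,-6.1,0],[5.4,-6.1,0]], yaw=[0,0,0,0,0,0,0,0])

```text
time_s: 2.58
position: [0.5409, -0.0155, 0.2395]
orientation: [0.0, 0.979, 0.205, 0.0]
ft_force: [0.9, -1.0, -0.6]
gripper_width: 0.0849
grip_force: 0.0
```

Call:
apply_moves(translation=[[0.4,-6.6,0],[0.4,-6.6,0],[0.4,-6.6,0],[0.4,-6.6,0],[0.4,-6.6,0],[0.4,-6.6,0],[0.4,-6.6,0],[0.4,-6.6,0]], yaw=[-2.7,-2.7,-2.7,-2.7,-2.7,-2.7,-2.7,-2.7])

```text
time_s: 3.25
position: [0.4482, 0.2329, 0.2394]
orientation: [-0.0, 0.94, 0.342, 0.0]
ft_force: [-0.4, 0.7, -0.2]
gripper_width: 0.0848
grip_force: 0.0
```

```bash
python3 - <<'E'
from h import *
units([(.435,.281,.24)],-50.2)
p=r.capture("wrist");K,R,t=cam(p);print(-R.T@t,R[2])
save(p,"w1")
for th in ["saddle","grip"]:
  for s in r.silhouettes(p,th): print(th,s["conf"],s["uv"],s["pixels"].sum())
print(proj(p,[(.435,.281,.11),(.435,.281,.074)]))
E
```

```text
[ 0.521 -1.133 -0.014]
yaw 0.035
t 3.25 pos [0.4482 0.2329 0.2394] tool y ang -49.99 F [-0.4  0.7 -0.2] w 0.0848
[0.50468127 0.27942513 0.38340465] [-0.21924475 -0.18326657 -0.95830324]
saddle 0.71 [239.0, 167.7] 2024
saddle 0.69 [283.3, 269.9] 2509
grip 0.95 [238.2, 166.5] 2048
grip 0.59 [286.2, 269.3] 2513
[[231.69649726 179.76223035]
 [237.10383365 173.33423954]]
```

View pics/w1.png

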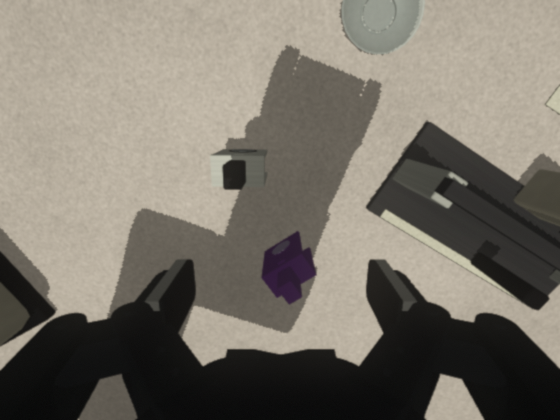

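Wrist view: the bare-aluminium saddle is at (237,170), with its roof edges lying along the image rows, so the yaw is right. The purple look-alike is at (288,267). The predicted grip-top pixel (232,180) is within about 4 px of what shows.

Call:
apply_moves(translation=[[0.5,-1.1,0.8],[0.5,-1.1,0.8],[0.5,-1.1,0.8],[0.5,-1.1,0.8],[0.5,-1.1,0.8],[0.5,-1.1,0.8]], yaw=[0,0,0,0,0,0])

```text
time_s: 3.9
position: [0.4375, 0.2757, 0.2079]
orientation: [0.0, 0.941, 0.34, 0.001]
ft_force: [-0.6, -0.6, 0.5]
gripper_width: 0.0851
grip_force: 0.0
```

```bash
python3 - <<'E'
from h import *
units([(.435,.281,.20)],-50.2)
p=r.capture("wrist");save(p,"w2")
P=np.array([(x*.0165,y*.028,.074) for x,y in [(1,1),(1,-1),(-1,-1),(-1,1)]]+[(x*.012,y*.009,.11) for x,y in [(1,1),(1,-1),(-1,-1),(-1,1)]])@Rz(np.radians(39.8)).T+[.435,.281,0]
pr=proj(p,P);print(pr.round(1))
c=pr.mean(0).astype(int);x0,y0=max(c[0]-75,0),max(c[1]-70,0)
im=cv2.resize(p["image"][y0:y0+140,x0:x0+150],None,fx=4,fy=4,interpolation=cv2.INTER_CUBIC)
print(x0,y0);cv2.imwrite("pics/w2c.png",im[:,:,::-1])
E
```

```text
[ 0.037 -0.141  0.198]
yaw -0.014
t 3.9 pos [0.4375 0.2757 0.2079] tool y ang -50.29 F [-0.6 -0.6  0.5] w 0.0851
[[244.6 182. ]
 [303.  181.8]
 [302.4 214.6]
 [245.9 214.7]
 [262.3 195.5]
 [283.6 195.4]
 [283.6 222.3]
 [262.9 222.3]]
198 133
```

View pics/w2c.png

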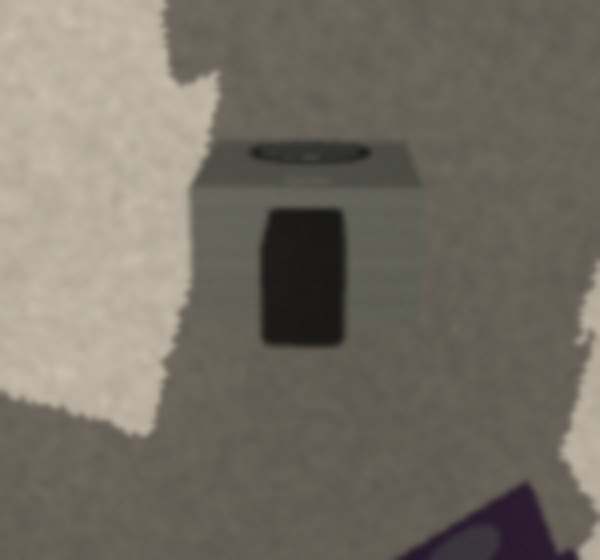

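Crop: the saddle's roof spans (190,187)–(421,320) and the black block's top ends at (303,345). It is the bare-aluminium one, yaw is right, and it sits about 2 mm further along tool x than estimated.

Call:
apply_moves(translation=[[0.08,-0.12,0.5],[0.08,-0.12,1.3],[0.08,-0.12,2.0],[0.08,-0.12,2.6],[0.08,-0.12,3.0],[0.08,-0.12,3.2],[0.08,-0.12,3.2],[0.08,-0.12,3.2]], yaw=[0,0,0,0,0,0,0,0], claw=60)

```text
time_s: 4.62
position: [0.4366, 0.2823, 0.0798]
orientation: [0.0, 0.94, 0.34, 0.0]
ft_force: [-0.3, 0.5, 0.4]
gripper_width: 0.0605
grip_force: 0.0
```

Call:
apply_moves(translation=[[0,0,0],[0,0,0],[0,0,0],[0,0,0],[0,0,0],[0,0,0],[0,0,0],[0,0,0]], yaw=[0,0,0,0,0,0,0,0], claw=10, newtons=60)

```text
time_s: 5.28
position: [0.4364, 0.2827, 0.0802]
orientation: [-0.0, 0.94, 0.34, 0.001]
ft_force: [-1.1, -1.2, 6.9]
gripper_width: 0.0174
grip_force: 58.9
```

```bash
python3 - <<'E'
from h import *
units([]); print(r.get_obs()["grip_force"])
E
```

```text
t 5.28 pos [0.4364 0.2827 0.0802] tool y ang -50.21 F [-1.1 -1.2  6.9] w 0.0174
58.914899826049805
```

Call:
apply_moves(translation=[[0,0,-0.3],[0,0,-1.0],[0,0,-1.9],[0,0,-2.8],[0,0,-3.6],[0,0,-4.2],[0,0,-4.4],[0,0,-4.4]], yaw=[0,0,0,0,0,0,0,0])

```text
time_s: 5.95
position: [0.4364, 0.2827, 0.2568]
orientation: [-0.0, 0.94, 0.34, 0.002]
ft_force: [-0.2, 0.4, -2.3]
gripper_width: 0.0171
grip_force: 59.0
```

```bash
python3 - <<'E'
from h import *
units([(.568,.050,.255)],-80.9)
E
```

```text
[-1.195  6.576  0.046]
yaw 5.117
t 5.95 pos [0.4364 0.2827 0.2568] tool y ang -50.2 F [-0.2  0.4 -2.3] w 0.0171
```

Call:
apply_moves(translation=[[-0.1,0.6,0],[-0.3,1.5,0],[-0.5,2.5,0],[-0.7,3.5,0],[-0.9,4.6,0],[-1.0,5.5,0],[-1.1,6.2,0],[-1.2,6.6,0]], yaw=[0.4,1.2,2.0,2.8,3.6,4.3,4.8,5.1])

```text
time_s: 6.62
position: [0.5691, 0.046, 0.2525]
orientation: [0.0, 0.997, 0.078, -0.002]
ft_force: [-0.9, 1.3, -3.4]
gripper_width: 0.017
grip_force: 59.2
```

Call:
apply_moves(translation=[[0,0,0],[0,0,0],[0,0,0]], yaw=[0,0,0])

```text
time_s: 6.87
position: [0.5674, 0.0494, 0.2537]
orientation: [-0.0, 0.997, 0.081, -0.001]
ft_force: [0.4, -0.0, -2.2]
gripper_width: 0.0176
grip_force: 59.3
```

```bash
python3 - <<'E'
from h import *
units([(.568,.050,.255)],-80.9)
p=r.capture("wrist");save(p,"w3")
u=np.array([-.158,.987,0]);b=np.array([.5833,-.0436,.13]);n=np.array([.987,.158,0])
m=np.array([.5779,-.0179,.13])
print("ball",proj(p,[b]).round(1),"ends",proj(p,[m+.15*u+.008*n,m+.15*u-.008*n,m-.15*u+.008*n,m-.15*u-.008*n]).round(1))
for s in r.silhouettes(p,"rail")[:2]: print(s["conf"],s["uv"],s["pixels"].sum())
E
```

```text
[ 0.017 -0.012 -0.031]
yaw 0.023
t 6.87 pos [0.5674 0.0494 0.2537] tool y ang -80.76 F [ 0.4 -0.  -2.2] w 0.0176
ball [[380.3 201.8]] ends [[192.8 194.4]
 [194.2 210.8]
 [513.3 195.1]
 [509.4 211.4]]
0.81 [338.9, 175.3] 20791
```

View pics/w3.png

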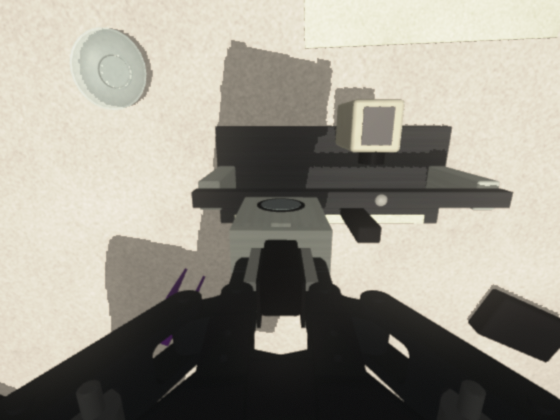

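Wrist view: the saddle is held at (282,225). The bar runs from (193,197) to (511,198), parallel to the saddle's roof edge, and the ball is at (381,200), against a prediction of (380,202).

```bash
python3 - <<'E'
from h import *
p=r.capture("wrist")
g=p["image"].astype(int).sum(2)//3
for c in [210,345,360,410,440,480,500]: print(c,g[180:218,c])
print("ball");print(g[190:210,370:392:1])
print("row199 left",g[199,185:200],"right",g[199,503:518])
# saddle-roof in image: predicted corners with grip at TCP, z
o=r.get_obs()
P=np.array([(x*.0165,y*.028,.074) for x,y in [(1,1),(1,-1),(-1,-1),(-1,1)]])@Rz(np.radians(9.2)).T+[o["position"][0],o["position"][1],o["position"][2]-.080]
print(proj(p,P).round(1)); print(g[185:245,255]); print(g[229,222:240],g[229,322:340],g[200,235:250],g[200,310:330])
E
```

```text
210 [108 117 124 127 126 126 127 120  97  63  50  50  53  54  54  54  52  53
  52  53  52  53  53  52  53  53  54  70  98 112 118 127 129 128 129 132
 134 134]
345 [68 69 70 71 71 70 69 67 57 42 38 42 56 67 69 71 70 70 69 72 72 72 72 72
 73 73 73 66 47 33 30 29 30 30 31 30 31 32]
360 [69 68 71 71 70 70 70 67 58 43 39 43 57 68 70 71 70 70 70 73 72 72 73 73
 74 75 73 68 48 35 32 32 33 34 33 33 34 34]
410 [ 70  72  72  73  71  70  70  68  60  46  42  47  59  70  73  73  73  73
  74  74  74  74  75  75  75  75  76  75  74  74  76  76  76  80 110 176
 222 229]
440 [ 89  89  89  90  91  92  92  90  80  56  46  48  59  71  74  75  76  75
  75  76  75  74  75  75  76  77  80 103 161 209 218 218 218 217 216 217
 217 214]
480 [111 139 184 206 198 153 130 127 114  74  54  56  64  75  79  80  80  80
  80  79  79  79  79  80  80  82  84 103 153 191 200 214 217 216 219 222
 222 222]
500 [218 219 217 215 214 215 218 218 197 115  60  60  67  78  82  83  83  82
  82  81  81  81  81  82  83  84  85  97 149 210 223 224 225 226 225 223
 223 223]
ball
[[ 40  40  40  40  40  40  40  39  40  41  41  40  40
[... 1812 characters left out ...]
99 left [221 221 219 220 221 218 201 146  82  60  58  58  57  57  57] right [ 82  81  82  82  82  83  86 113 169 212 220 219 220 223 225]
[[228.3 230.9]
 [331.5 231. ]
 [328.6 284.8]
 [231.2 284.7]]
[ 42  41  41  39  35  34  35  39  40  41  43  54  79  93  96  96  96  94
  94  94  94  96  95  97  97  96  96  96  96  97  97  98  97  97  98  99
  99  99 101 101 101 100 101 102 104 115 125 127 127 128 129 129 129 127
 125 124 124 125 127 127]
[129 128 129 129 128 129 127 121 111 107 107 107 107 106 106 106 105 106] [102 102 103 104 103 103 103 103 107 132 184 217 221 222 223 225 225 224] [44 44 44 43 43 43 44 50 68 89 96 96 96 97 97] [95 95 96 96 96 96 96 90 72 50 43 42 43 42 43 43 53 65 69 71]
```

```bash
python3 - <<'E'
from h import *
p=r.capture("wrist")
L=ray(p,(210,199.6),.13);Rr=ray(p,(500,199.9),.13);d=L-Rr;u=d/np.linalg.norm(d)
a=np.degrees(np.arctan2(u[1],u[0]));print("bar angle",a,L,Rr)
e1=ray(p,(192.3,199.6),.13);e2=ray(p,(510.6,199.8),.13);print("len",np.linalg.norm(e1-e2))
ball=ray(p,(381.2,200.2),.1315);n=np.array([u[1],-u[0],0])
print("ball",ball,"off line",(ball-L)@n,"s",(ball-(e1+e2)/2)@u)
b=L+u*((ball-L)@u)
# saddle measured centre of roof's upper edge at its height
o=r.get_obs();pos=o["position"]; zr=pos[2]-.080+.074
m=ray(p,(280.5,229.8),zr)-n*.0165; off=m-pos; print("saddle centre - TCP: n",off@n,"u",off@u)
print("targets TCP ball:",b-n*(off@n)-u*(off@u))
T=b-n*(off@n)-u*(off@u)+.093*u; T[2]=pos[2]; units([T],a)
E
```

```text
bar angle 99.19583459997023 [0.55980031 0.11572766 0.13      ] [ 0.6035818  -0.15471197  0.13      ]
len 0.30067349137278493
ball [ 0.58555451 -0.04345217  0.1315    ] off line -1.5229674127419102e-05 s -0.02763802787463579
saddle centre - TCP: n 0.0006845527976020284 u -0.00024382461875847346
targets TCP ball: [ 0.58485483 -0.04331844  0.13      ]
[0.049 0.041 0.   ]
yaw 0.014
t 7.07 pos [0.5678 0.0498 0.2551] tool y ang -80.72 F [-0.1  0.2 -1.9] w 0.017
```

Call:
apply_moves(translation=[[0.05,0.04,0],[0.05,0.04,0.2],[0.05,0.04,0.5],[0.05,0.04,0.8],[0.05,0.04,1.1],[0.05,0.04,1.4],[0.05,0.04,1.5],[0.05,0.04,1.5]], yaw=[0,0,0,0,0,0,0,0])

```text
time_s: 7.73
position: [0.5699, 0.0478, 0.194]
orientation: [-0.0, 0.997, 0.08, -0.001]
ft_force: [-0.6, 0.1, -2.9]
gripper_width: 0.0167
grip_force: 59.2
```

Call:
apply_moves(translation=[[0,0,0.2],[0,0,0.4],[0,0,0.6],[0,0,0.8],[0,0,0.9],[0,0,1.0],[0,0,1.0],[0,0,1.0]], yaw=[0,0,0,0,0,0,0,0])

```text
time_s: 8.4
position: [0.5704, 0.0476, 0.1552]
orientation: [0.0, 0.997, 0.08, -0.0]
ft_force: [0.3, -0.1, -2.4]
gripper_width: 0.0174
grip_force: 59.3
```

Call:
apply_moves(translation=[[0,0,0.05],[0,0,0.1],[0,0,0.14],[0,0,0.16],[0,0,0.16]], yaw=[0,0,0,0,0])

```text
time_s: 8.82
position: [0.5704, 0.0477, 0.1487]
orientation: [0.0, 0.997, 0.08, -0.0]
ft_force: [0.2, 0.1, -2.7]
gripper_width: 0.0173
grip_force: 59.3
```

```bash
python3 - <<'E'
from h import *
units([(.58485,-.04332,.148)],-80.8)
a=r.capture("wrist");b=r.capture("side")
im=np.vstack([cv2.resize(a["image"][140:300,180:460],(560,320)),cv2.resize(b["image"][150:290,170:415],(490,280)).repeat(1,0)[:, :].__array__() if False else cv2.copyMakeBorder(cv2.resize(b["image"][150:290,170:415],(490,280)),0,0,0,70,cv2.BORDER_CONSTANT)])
cv2.imwrite("pics/s4.png",im[:,:,::-1])
E
```

```text
[-0.006  2.303  0.018]
yaw -0.001
t 8.82 pos [0.5704 0.0477 0.1487] tool y ang -80.81 F [ 0.2  0.1 -2.7] w 0.0173
```

View pics/s4.png

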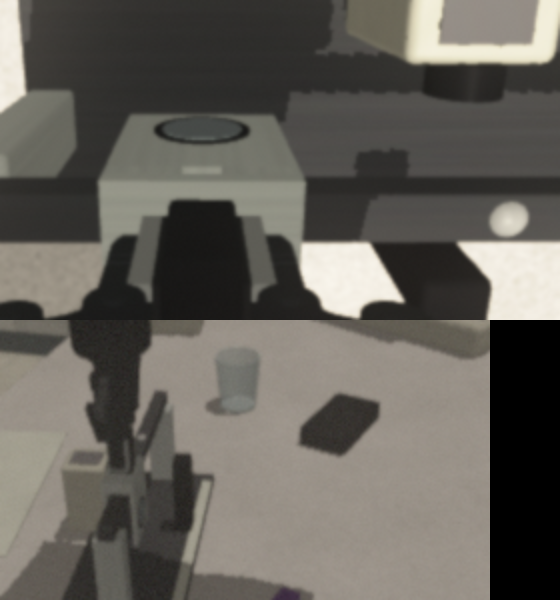

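The saddle is astride the bar, roof at (203,195) in the crop, with the ball well away at (509,219). Next I lower it gently to contact.

Call:
apply_moves(translation=[[0,0,0.01],[0,0,0.02],[0,0,0.02],[0,0,0.02]], yaw=[0,0,0,0])

```text
time_s: 9.25
position: [0.5705, 0.0476, 0.1483]
orientation: [0.0, 0.997, 0.08, 0.0]
ft_force: [-0.4, -0.4, 0.5]
gripper_width: 0.0172
grip_force: 59.6
```

Call:
apply_moves(translation=[[0,0,0.01],[0,0,0.02],[0,0,0.02],[0,0,0.02]], yaw=[0,0,0,0])

```text
time_s: 9.58
position: [0.5705, 0.0476, 0.1482]
orientation: [0.0, 0.997, 0.08, 0.0]
ft_force: [-3.0, 0.0, 9.1]
gripper_width: 0.017
grip_force: 61.1
```

Call:
apply_moves(translation=[[0,0.05,0.01],[0,0.15,0.01],[0,0.25,0.01],[0,0.35,0.01],[0,0.45,0.01],[0,0.55,0.01],[0,0.65,0.01],[0,0.7,0.01]], yaw=[0,0,0,0,0,0,0,0])

```text
time_s: 10.25
position: [0.5758, 0.0202, 0.1482]
orientation: [-0.0, 0.997, 0.08, 0.002]
ft_force: [-0.2, 5.0, 10.2]
gripper_width: 0.017
grip_force: 61.1
```

```bash
python3 - <<'E'
from h import *
units([(.58485,-.04332,.148)],-80.804)
E
```

```text
[-0.029  1.603  0.006]
yaw -0.003
t 10.25 pos [0.5758 0.0202 0.1482] tool y ang -80.82 F [-0.2  5.  10.2] w 0.017
```

Call:
apply_moves(translation=[[-0.01,0.1,0.01],[-0.02,0.2,0.01],[-0.02,0.3,0.01],[-0.02,0.4,0.01],[-0.02,0.5,0.01],[-0.02,0.6,0.01],[-0.02,0.7,0.01],[-0.02,0.8,0.01]], yaw=[0,0,0,0,0,0,0,0])

```text
time_s: 10.92
position: [0.5802, -0.0112, 0.1482]
orientation: [-0.0, 0.997, 0.08, 0.002]
ft_force: [-2.1, 12.1, 15.1]
gripper_width: 0.0168
grip_force: 61.7
```

Call:
apply_moves(translation=[[0,0.08,0],[0,0.16,0],[0,0.24,0],[0,0.32,0],[0,0.4,0],[0,0.48,0],[0,0.55,0],[0,0.6,0]], yaw=[0,0,0,0,0,0,0,0])

```text
time_s: 11.58
position: [0.5841, -0.0351, 0.1482]
orientation: [0.0, 0.997, 0.08, 0.002]
ft_force: [-1.2, 5.7, 13.7]
gripper_width: 0.0169
grip_force: 61.6
```

```bash
python3 - <<'E'
from h import *
units([(.58485,-.04332,.148)],-80.804)
E
```

```text
[-0.013  0.206  0.006]
yaw -0.002
t 11.58 pos [ 0.5841 -0.0351  0.1482] tool y ang -80.81 F [-1.2  5.7 13.7] w 0.0169
```

Call:
apply_moves(translation=[[0,0.04,0],[0,0.08,0],[0,0.1,0],[0,0.1,0]], yaw=[0,0,0,0])

```text
time_s: 11.92
position: [0.5848, -0.0396, 0.1482]
orientation: [0.0, 0.997, 0.08, 0.002]
ft_force: [-0.9, -1.1, 12.5]
gripper_width: 0.0168
grip_force: 61.5
```

Call:
apply_moves(translation=[[0,0.01,0],[0,0.025,0],[0,0.025,0]], yaw=[0,0,0])

```text
time_s: 12.17
position: [0.585, -0.0405, 0.1482]
orientation: [0.001, 0.997, 0.08, 0.002]
ft_force: [-0.2, 0.7, 13.3]
gripper_width: 0.0172
grip_force: 61.5
```

Call:
apply_moves(translation=[[0,0.01,0],[0,0.025,0],[0,0.025,0]], yaw=[0,0,0])

```text
time_s: 12.42
position: [0.5851, -0.0414, 0.1482]
orientation: [0.0, 0.997, 0.08, 0.002]
ft_force: [-0.4, 0.3, 12.7]
gripper_width: 0.017
grip_force: 61.5
```

Call:
apply_moves(translation=[[0,0.01,0],[0,0.025,0],[0,0.025,0]], yaw=[0,0,0])

```text
time_s: 12.67
position: [0.5852, -0.0421, 0.1482]
orientation: [0.0, 0.997, 0.08, 0.002]
ft_force: [-0.4, 3.2, 13.1]
gripper_width: 0.0171
grip_force: 61.5
```

```bash
python3 - <<'E'
from h import *
units([(.58485,-.04332,.148)],-80.804)
E
```

```text
[-0.014  0.029  0.005]
yaw -0.001
t 12.67 pos [ 0.5852 -0.0421  0.1482] tool y ang -80.81 F [-0.4  3.2 13.1] w 0.0171
```

Call:
apply_moves(translation=[[0,0.01,0],[0,0.02,0],[0,0.02,0]], yaw=[0,0,0])

```text
time_s: 12.92
position: [0.5853, -0.0427, 0.1482]
orientation: [0.0, 0.997, 0.08, 0.002]
ft_force: [-0.3, 5.2, 13.4]
gripper_width: 0.0173
grip_force: 61.6
```

Call:
apply_moves(translation=[[0,0,0],[0,0,0],[0,0,0]], yaw=[0,0,0])

```text
time_s: 13.17
position: [0.5853, -0.0427, 0.1482]
orientation: [0.0, 0.997, 0.08, 0.002]
ft_force: [-0.7, 4.8, 12.4]
gripper_width: 0.0171
grip_force: 61.6
```

```bash
python3 - <<'E'
from h import *
units([(.58485,-.04332,.148)],-80.804)
p=r.capture("wrist"); o=r.get_obs(); pos=o["position"]
I=p["image"]; cv2.imwrite("pics/w5.png",cv2.resize(I[120:300,140:420],None,fx=2.8,fy=2.8,interpolation=cv2.INTER_CUBIC)[:,:,::-1])
u=np.array([np.cos(np.radians(99.196)),np.sin(np.radians(99.196)),0]);n=np.array([u[1],-u[0],0])
b=np.array([.58555,-.04345,.13])
# predicted roof corners if at notch, bar edges
print(proj(p,[b+.0165*n+.028*u+[0,0,.012],b+.0165*n-.028*u+[0,0,.012],b+.15*0*u]).round(1))
e1=b+u*(.02764+.15);e2=b+u*(.02764-.15);print("bar ends",proj(p,[e1,e2]).round(1))
g=I.astype(int).sum(2)//3
v=int(proj(p,[b])[0,1]); 
for vv in (v-2,): print(vv,g[vv,175:215],g[vv,300:345])
E
```

```text
[-0.014  0.015  0.006]
yaw -0.0
t 13.17 pos [ 0.5853 -0.0427  0.1482] tool y ang -80.81 F [-0.7  4.8 12.4] w 0.0171
[[229.9 230.7]
 [332.7 230.6]
 [281.3 249.4]]
bar ends [[-14.9 249.7]
 [485.2 249.3]]
247 [44 45 45 44 45 45 44 45 44 44 44 45 44 45 45 44 45 44 46 44 45 45 45 44
 44 44 44 45 44 45 45 45 46 45 45 45 45 45 46 45] [123 127 128 128 128 128 129 128 129 130 135 140 141 141 141 141 140 141
 140 141 140 140 140 141 141 140 141 140 141 141 138 121  74  50  50  50
  50  50  51  50  51  50  51  52  52]
```

View pics/w5.png

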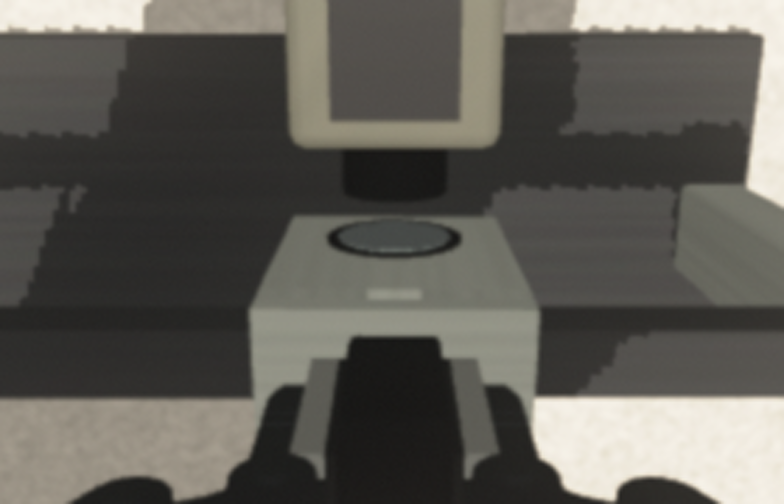

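The saddle is seated, with its window centred in front of the lens (395,175 against 395,238 in the crop). I'll ease the down force so that friction hides less of the notch force.

Call:
apply_moves(translation=[[0,0,-0.01],[0,0,-0.016],[0,0,-0.016],[0,0,-0.016]], yaw=[0,0,0,0])

```text
time_s: 13.55
position: [0.5852, -0.0429, 0.1482]
orientation: [0.0, 0.997, 0.08, 0.001]
ft_force: [0.8, 2.7, 6.8]
gripper_width: 0.0168
grip_force: 60.6
```

```bash
python3 - <<'E'
from h import *
units([(.58485,-.04332,.148)],-80.804)
p=r.capture("wrist"); g=p["image"].astype(int).sum(2)//3
for v in (247,250): print(g[v,322:336], g[v,478:494])
print(g[229:234,225:234],g[229:234,328:338])
E
```

```text
[-0.01   0.01   0.006]
yaw -0.001
t 13.55 pos [ 0.5852 -0.0429  0.1482] tool y ang -80.81 F [0.8 2.7 6.8] w 0.0168
[140 141 140 140 141 140 140 140 139 122  76  51  49  51] [ 92  93  92  93  94  93 101 146 212 234 236 235 235 236 236 236]
[140 141 140 140 141 140 141 139 132 108  67  51  51  50] [ 91  92  93  92  92  96 120 180 227 235 236 238 239 240 239 237]
[[ 40  39  42  52  81 108 117 118 118]
 [ 38  39  42  62 102 125 130 130 130]
 [ 38  39  42  68 113 135 141 141 141]
 [ 37  38  42  69 114 138 143 144 144]
 [ 38  39  43  68 113 138 144 144 144]] [[115 114 112 104  82  61  55  55  54  55]
 [123 124 123 114  87  55  43  43  42  44]
 [136 136 136 128 100  59  43  41  41  41]
 [141 141 140 132 104  60  42  41  41  42]
 [142 142 141 133 105  62  42  41  42  42]]
```

Call:
apply_moves(translation=[[0,0,0],[0,0,0],[0,0,0],[0,0,0],[0,0,0],[0,0,0]], yaw=[0,0,0,0,0,0])

```text
time_s: 14.1
position: [0.5852, -0.0429, 0.1482]
orientation: [0.0, 0.997, 0.08, 0.001]
ft_force: [1.1, 2.2, 6.2]
gripper_width: 0.0172
grip_force: 60.6
```

```bash
python3 - <<'E'
from h import *
units([(.58485,-.04332,.148)],-80.804); print(abs(r.get_obs()["qvel"]).max())
print(r.close_job())
E
```

```text
[-0.01   0.01   0.006]
yaw -0.001
t 14.1 pos [ 0.5852 -0.0429  0.1482] tool y ang -80.81 F [1.1 2.2 6.2] w 0.0172
0.0009926728986456267
the job is handed in; nothing more can be done
None
```

I handed the job in at 14.1 s: the aluminium saddle is astride the bar, slid over the ball to within about 0.4 mm of the notch by camera and force readings, and held there gripped, seated and at rest; no verdict came back.

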